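# Blow off a lens: lower the dust cover, then work the air gun's trigger

### The job

Blow the dust off the lens in the white box: first gently lower the hinged clear cover (blue frame) down onto the box until it is fully shut, and only then press the red trigger of the blue air gun all the way home against its grip, keep it fully pressed for a slow count of two, and let it spring right back out. Never work the trigger while the cover is open, do not slam or crush the cover or force the trigger, leave the lens lying on its pad and the other things on the bench where they are.

Things in the scene. Friction and masses are not known exactly. Their poses are not given: they have to be found in the camera images.
- station: blow-off station, fixed; origin on the bench surface, x away from the operator, y left, z up (all mm below are in this frame). Aluminium plate 210 x 360 x 10 centred at (10, 0), carrying the box and the air gun
- box_rim (a point): middle of the open top of the white box, at (15, 85, 85); outside 160 x 160 mm, walls 5 thick, 75 high, standing on the plate
- clamp (a point): nominal barrel centre, (50, -120, 75), of the blue air gun lying on its side: barrel 30 diameter along y, thin nozzle on to the box. It may sit up to 10 off either way along y, which is not measured: find it by touch or sight. Grip: bar 34 wide in y (nominally -138 to -104), 28 thick, from the barrel towards the operator, rising 20 degrees to (-67, -121, 118)
- cover (a joint): hinge of the clear cover, rad: 0 = shut on the box rim (its stop), 1.6 = fully open. Stiff: it stays where left; 2 to 4 N at the free edge moves it. Slammed if faster than 1.5 rad/s in the last 0.2 rad; crushed above 45 N. Hinge line along station y through (100, 85, 86)
- cover_edge (a point): middle of the cover's free edge, on its upper (outer) face; x axis from here towards the hinge, z axis out of the outer face. Cover: flat panel 170 mm long from hinge to edge, 166 wide, 6 thick, all above the hinge line when shut
- trigger (a joint): red trigger's hinge, rad: 0 = released, 0.25 = home on its stop. Lever 78 long, 6 thick, 16 wide (up-down) along the grip's +y side, pin nominally at (35, -96, 80); moves with the gun. Press its outer face 52 from the pin, nominally (-14, -80, 98), towards -y, 13 mm travel: 4 N to start, 9 N at the stop; over 45 N is forcing it. Free space 70 wide between it and the box
- lens: green-tinted lens, 68 mm diameter, 8 thick, lying on a round rubber pad in the white box; origin under its centre
- pad (a point): centre of the top of the rubber pad (72 diameter) in the white box, 35 above the bench
- spectacles: black spectacle frame standing folded on the bench, about 125 x 30 x 42 (mm); a bystander, origin under its centre
- case: black spectacle case 160 x 62 x 30 (mm); a bystander, origin under its centre
- screwdriver: small screwdriver lying on the plate, 120 long, under 25 high (mm); a bystander, origin under its centre
- cleaner: green spray-cleaner bottle, 48 diameter, 110 tall (mm); a bystander, origin under its centre
- cup: white ceramic cup, 70 diameter, 85 tall (mm); a bystander, origin under its centre
- pliers: blue-handled optical pliers, about 120 long, 11 high, lying (mm); a bystander, origin under its centre
Not all that is in view belongs to the job. What is meant by the lens is not brown or grey, and is the larger of those in its own colour.

How it is judged:
By the outcome, as a careful person would: the job done as asked, in the order asked, and still so for the second after the job is handed in, with the robot touching nothing.
It also fails if it takes over 54 s, if anything falls off the work surface, if the arm or the gripper's body presses on something with over 40 N, if the wrist force passes 120 N, or if a joint passes its speed limit or range.

### The arm

A 7-joint arm with a two-finger parallel gripper is mounted at the origin on the work surface. World frame = base frame: x ahead of the robot, y to its left, z up, the work surface at z = 0. Lengths are in m, angles in rad, forces in N, time in s.
With the tool pointing down it reaches from about 0.4 to 0.9 m from the base axis. Payload 5.6 kg.
Tool frame: the origin (TCP) lies midway between the tips of the shut fingers; the grasp point (between the pads) lies 19 mm behind it; z points along the fingers, y is the line along which they close (so a half turn about z gives the same grasp; the last joint's range is limited). The gripper opens to 92 mm and grips with 3 to 60 N. Pads are 20 mm wide; open, the fingers measure 128 mm over their backs; the gripper's body (75 mm by 189 mm) begins 69 mm behind the grasp point.
Start: joints at [-1.172, 0.468, -0.012, 1.603, 0.006, 1.071, -0.056], TCP at [0.278, 0.588, 0.215] pointing down, gripper open.
Joint ranges: [-2.53, 2.53], [-0.31, 2.02], [-1.57, 1.55], [0.28, 2.44], [-1.29, 4.43], [0.15, 1.84], [-2.92, 2.92]. Speed limits (rad/s): [2.57, 2.57, 3.14, 3.14, 3.14, 3.14, 3.14].

### API

Orientations are given as a 3x3 rotation matrix whose columns are the frame's x, y, z axes.
In Python, from station import env, effector, solver, viewer, workorder, search_frame, tip_of gives the robot as it stands. Calls block until the motion is done:
- env.reach(position, orientation): joint-space move of the TCP to a pose.
- env.movel(position, frame=None, rate=0.15): straight line of the TCP; frame=None keeps the orientation; rate is the mean speed in m/s.
- env.goto_joints(angles): joint-space move.
- effector.release() and effector.grasp(squeeze=None): open the fingers fully, or close them until they stop; squeeze is the grip in N (None keeps the last).
- env.pause(seconds).
- solver.inverse_kinematics(position, orientation): joint angles nearest the present ones, or None.
- env.sense(): the state.
- viewer.read_camera(name): name is "scene" or "top"; returns (picture, depth): 400x640x3 uint8, red, green, blue; 400x640 float32, m along the optical axis (not along the pixel's ray), 0 where there is no reading.
- viewer.camera_info(name): a dict with "intrinsics" (3x3 intrinsics, pixels), "eye" and "rotation" of the camera in the world. Camera axes: x right, y up, looking along -z (the intrinsics and any distortion apply to the point x, -y, -z); pixel columns grow to the right and rows downward; lengths in m; the calibration is good to about 2 mm. A picture is of the moment at which its call begins. camera_info takes no time and is no camera call.
A pose or a line that the arm cannot do raises env.PlanningError and nothing moves.
- workorder.finish_job(): hands the job in; it is judged then, once.
Trained networks look in the newest picture that a camera, given by its name, has taken for a name from the list of things; names that differ only in an ending like _2 or _b are one class to them, and where a whole thing is asked for, a point or a joint stands for the part that bears it (a point fixed in the world has none). Each returns a list of dicts, best first, with "score" (0 to 1); they miss things now and then, are a little off and sometimes report something else, mostly with a low value. They report only what shows in the picture. A call takes as long as a camera call. They do not tell look-alikes from the thing itself.
- search_frame(camera, name): "at" ([x, y, z] in m, in world coordinates, good to about 4 mm: the middle of the surface that is visible of it).
- tip_of(camera, name): "at" ([x, y, z] in m, in world coordinates, good to about 4 mm: a listed point, or the origin of a listed thing).
The state is a dict: "t": time; "joint_positions": joint angles; "joint_velocities": joint speeds; "tau": joint torques, N m; "ee_pos": TCP position; "tcp_rot": TCP orientation; "wrist_force": force on the tool from outside, world axes, zero at the start; "moment": the same for the moment, N m; "gripper_width": finger opening in m; "grasp_force": force on a finger pad.
Only numpy, scipy, OpenCV 4.12 (cv2) and the standard library are available. Lean on these libraries where they do the work, as an engineer would, in place of code of your own. Each camera call takes 0.05 s, during which the arm holds its last target. There are 200 camera calls.

## Working session

There is one attempt and no reset: what is moved stays moved. The work goes in short steps, each a Python script; the robot and the scene stay as the last script left them, time stands still between calls to the robot, and variables do not carry over. Pictures are saved under pics/ and viewed, at most 10 in all, crops included, and the job is handed in when it is done.

```bash
ls; mkdir -p pics
python3 - <<'E'
from station import env, effector, solver, viewer, workorder, search_frame, tip_of
import cv2,numpy as np
np.set_printoptions(precision=4,suppress=True)
for c in ["scene","top"]:
    p,d=viewer.read_camera(c); cv2.imwrite(f"pics/{c}0.png",p[:,:,::-1]); np.save(f"pics/{c}_d.npy",d)
    i=viewer.camera_info(c); print(c,i)
    for n in ["station","box_rim","clamp","cover","cover_edge","trigger","lens","pad","spectacles","case","screwdriver","cleaner","cup","pliers"]:
        for f in (search_frame,tip_of):
            try: r=f(c,n)
            except Exception as e: print(n,f.__name__,e); continue
            print(n,f.__name__,[(np.round(q["at"],3).tolist(),round(q["score"],2),[k for k in q if k not in("at","score")]) for q in r[:3]])
s=env.sense(); print(s["t"],s["ee_pos"],s["tcp_rot"],s["wrist_force"])
E
```

```text
pics
scene {'intrinsics': array([[419.576 ,   0.    , 325.7256],
       [  0.    , 419.576 , 191.0516],
       [  0.    ,   0.    ,   1.    ]]), 'eye': array([ 1.0452, -0.5013,  0.7659]), 'rotation': array([[ 0.6647, -0.5075,  0.5483],
       [ 0.7471,  0.4566, -0.4831],
       [-0.0052,  0.7308,  0.6826]])}
station call [([0.605, 0.002, 0.04], 0.57, [])]
station call [([0.566, -0.011, 0.002], 0.76, []), ([0.556, 0.072, 0.086], 0.6, [])]
box_rim call [([0.605, 0.002, 0.04], 0.76, []), ([0.593, 0.07, 0.158], 0.39, [])]
box_rim call [([0.554, 0.07, 0.084], 0.9, []), ([0.562, -0.013, 0.0], 0.54, [])]
clamp call [([0.601, 0.003, 0.042], 0.61, [])]
clamp call [([0.637, -0.12, 0.077], 0.92, []), ([0.45, 0.338, -0.001], 0.69, [])]
cover call [([0.593, 0.069, 0.159], 0.71, [])]
cover call it knows: box_rim, case, clamp, cleaner, cover_edge, cup, lens, pad, pliers, screwdriver, spectacles, station
cover_edge call []
cover_edge call [([0.531, 0.067, 0.216], 0.75, []), ([0.553, 0.068, 0.032], 0.3, [])]
trigger call [([0.581, -0.098, 0.096], 0.66, [])]
trigger call it knows: box_rim, case, clamp
[... 2654 characters left out ...]
0.53, 0.36, 0.022], 0.5, [])]
spectacles call [([0.534, 0.346, -0.003], 0.64, [])]
case call [([0.477, -0.404, 0.029], 0.85, [])]
case call [([0.477, -0.409, -0.002], 0.93, [])]
screwdriver call [([0.522, -0.052, 0.034], 0.81, [])]
screwdriver call [([0.543, -0.049, 0.011], 0.58, [])]
cleaner call [([0.606, -0.343, 0.074], 0.77, [])]
cleaner call [([0.608, -0.358, 0.0], 0.7, [])]
cup call [([0.605, 0.325, 0.046], 0.58, [])]
cup call [([0.602, 0.316, 0.0], 0.94, [])]
pliers call [([0.434, 0.345, 0.012], 0.57, [])]
pliers call [([0.445, 0.34, 0.002], 0.77, [])]
2.7 [0.278  0.5876 0.2146] [[-0.904   0.4276  0.0001]
 [ 0.4276  0.904   0.    ]
 [-0.0001  0.0001 -1.    ]] [-0.9321 -0.0544 -0.1826]
```

View pics/scene0.png

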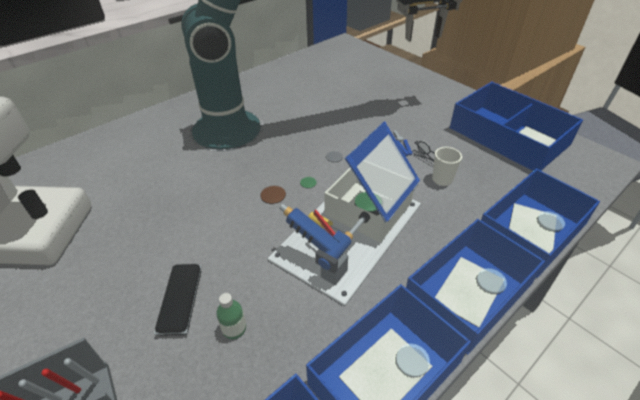

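View pics/top0.png

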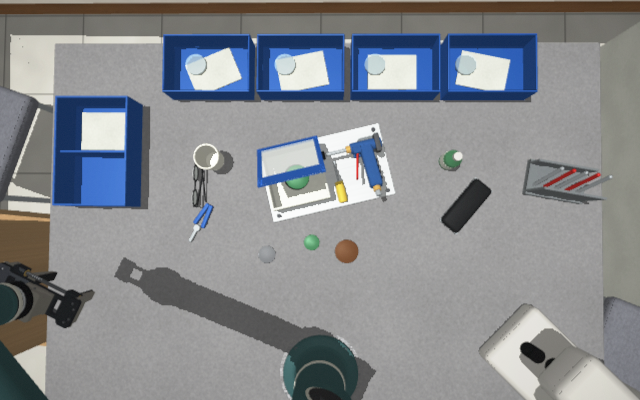

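The top view shows the plate at about (257–395, 124–221), with the box at (298, 180), the raised cover at (290, 160) and the gun at (365, 160), its red trigger at (360, 165).

Lens candidates in the top view:
- Green in the box, (298, 178): this is the lens, as it is the larger green one.
- Small green on the bench, (311, 242).
- Brown, (346, 251).
- Grey, (267, 254).

Next I'll fit the station pose from the saved depth.

```bash
cat > h.py <<'E'
import numpy as np,cv2
def cloud(cam,info,d):
    v,u=np.mgrid[:d.shape[0],:d.shape[1]]; K=info["intrinsics"]
    p=np.stack([(u-K[0,2])/K[0,0]*d,-(v-K[1,2])/K[1,1]*d,-d],-1)
    return p@np.array(info["rotation"]).T+info["eye"]
def frame(x,y,a):
    R=np.array([[np.cos(a),-np.sin(a),0],[np.sin(a),np.cos(a),0],[0,0,1]]); return R,np.array([x,y,0])
E
python3 - <<'E'
from station import viewer
from h import *
np.set_printoptions(precision=4,suppress=True)
C={}
for c in ["scene","top"]:
    d=np.load(f"pics/{c}_d.npy"); img=cv2.imread(f"pics/{c}0.png"); P=cloud(c,viewer.camera_info(c),d); P[d==0]=np.nan; C[c]=(P,img)
    m=(P[...,2]>.006)&(P[...,2]<.014)&(abs(P[...,0]-.565)<.17)&(abs(P[...,1]+.015)<.24)&(img.min(-1)>140)
    m=cv2.morphologyEx(m.astype(np.uint8),cv2.MORPH_OPEN,np.ones((3,3)))>0
    q=P[m][:,:2].astype(np.float32); (cx,cy),(w,h),a=cv2.minAreaRect(q*1000)
    print(c,m.sum(),"bench z",np.nanmedian(P[...,2][(abs(P[...,0]-.4)<.05)&(abs(P[...,1]+.2)<.05)]),(cx,cy),(w,h),a)
    if w>h: a-=90
    yaw=np.radians((a+45)%90-45); R,_=frame(0,0,yaw); print(" yaw",np.degrees(yaw)," origin",np.array([cx,cy,0])/1000-R@[.010,0,0])
R,t=frame(.563,-.016,np.radians(14.3))
for c,(P,img) in C.items():
    S=((P-t)@R)*1000; x,y,z=S[...,0],S[...,1],S[...,2]
    b,g,r=[img[...,i].astype(int) for i in range(3)]
    blue=(b>r+40)&(b>g+20); red=(r>b+60)&(r>g+60)
    mr=red&(abs(x+5)<80)&(y<0)&(y>-150)&(z>50)
    print(c,"red",mr.sum(),[np.percentile(S[mr][:,i],[2,50,98]) if mr.any() else 0 for i in range(3)])
    if mr.any():
        print(S[mr][np.argsort(S[mr][:,0])][::max(1,mr.sum()//15)])
    mg=blue&(y<-60)&(y>-160)&(x<20)&(x>-70)&(z>80)
    print(" grip y",np.percentile(S[mg][:,1],[2,10,50,90,98]) if mg.any() else 0, mg.sum())
    mc=blue&(y>-10)&(y<180)&(x>-60)&(x<110)&(z>100); q=S[mc]
    print(" cover y",np.percentile(q[:,1],[2,50,98]),"zmax",q[:,2].max(),"ang",np.percentile(np.arctan2(q[:,2]-89,100-q[:,0]),[10,50,90]))
    mw=(z>80)&(z<90)&(x>-90)&(x<-50)&(y>-10)&(y<180); print(" front rim x",np.percentile(S[mw][:,0],[2,50,98]),"y",np.percentile(S[mw][:,1],[2,98]))
    u0,v0,u1,v1=(255,145,435,300) if c=="scene" else (245,110,405,230)
    cv2.imwrite(f"pics/{c}_crop.png",cv2.resize(img[v0:v1,u0:u1],None,fx=4,fy=4,interpolation=2))
E
```

```text
scene 2787 bench z -0.0004762308785619118 (573.6078491210938, -14.573562622070312) (210.60873413085938, 357.9170837402344) 13.589828491210938
 yaw 13.589828491210938  origin [ 0.5639 -0.0169  0.    ]
top 2290 bench z 1.4294588395413754e-05 (571.5270385742188, -11.136520385742188) (208.80003356933594, 358.536865234375) 13.843424797058105
 yaw 13.843424797058107  origin [ 0.5618 -0.0135  0.    ]
scene red 73 [array([-31.5304,  -2.4244,  26.1096]), array([-92.7701, -84.3244, -74.1828]), array([ 90.0426, 100.9847, 112.1613])]
[[-32.1187 -71.5981 110.1818]
 [-30.3322 -77.8104 113.3798]
 [-25.7761 -76.9102 108.99  ]
 [-21.7591 -75.1457 106.6547]
 [-18.9243 -75.4559 105.4305]
 [-15.2389 -80.7823 105.9631]
 [-10.6396 -83.6795 104.9536]
 [ -7.638  -80.453  103.8713]
 [ -4.3262 -85.3055 103.8732]
 [ -2.4244 -84.3244 100.9785]
 [  2.0546 -87.1125  99.877 ]
 [  5.2387 -88.0262  96.3017]
 [  8.2136 -88.5911  98.6442]
 [ 11.142  -89.122   97.7564]
 [ 14.328  -86.1833  93.8225]
 [ 17.697  -87.3874  93.8337]
 [ 20.5882 -87.8771  92.8937]
 [ 23.5588 -92.377   92.5789]
 [ 27.4706 -90.5449  90.1104]]
 
[... 372 characters left out ...]
 ]
 [-31.7102 -72.944  109.8422]
 [-28.8281 -70.7399 113.4578]
 [-24.0263 -74.8834 109.4922]
 [-20.7132 -73.0972 108.0958]
 [-16.145  -77.0011 107.1487]
 [-12.9354 -75.1048 107.0013]
 [ -8.1642 -79.1833 104.1919]
 [ -4.6772 -77.5058 101.5114]
 [  0.0994 -81.5767  99.0633]
 [  3.3652 -79.6876  98.6794]
 [  8.3279 -80.8172 100.414 ]
 [ 13.4818 -85.1682  95.1519]
 [ 18.8696 -86.6166  93.54  ]
 [ 22.2577 -84.7885  92.4175]
 [ 24.9133 -85.477   91.995 ]
 [ 27.6572 -86.2275  90.9302]]
 grip y [-131.0088 -128.0601 -114.3353 -100.8806  -98.5264] 424
 cover y [  6.2422  88.6689 169.3885] zmax 223.94469485028057 ang [0.8767 0.8967 1.028 ]
 front rim x [-64.4071 -61.2304 -52.1407] y [ 10.4479 166.9594]
```

View pics/scene_crop.png

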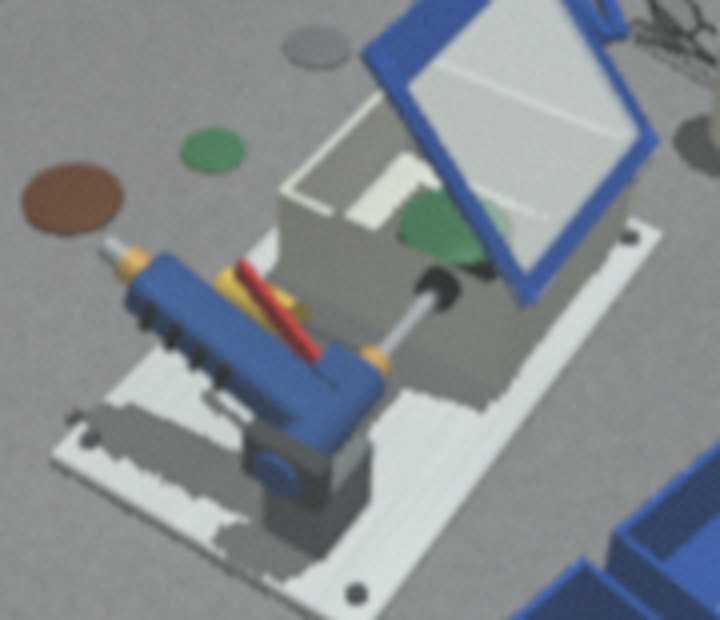

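```bash
cat >> h.py <<'E'
SR,ST=frame(.563,-.0152,np.radians(13.8))
W=lambda x,y,z: SR@(np.array([x,y,z])/1000)+ST
ORI=np.stack([-SR[:,0],SR[:,1],[0,0,-1.]],1)
loc=lambda v: SR.T@np.asarray(v)
pos=lambda s: loc(np.array(s["ee_pos"])-ST)*1000
def lid(th,gap=0,r=150):
    c,s=np.cos(th),np.sin(th); g=6+gap
    return W(100-r*c+g*s+10*min(1,max(0,th/.1)),85,86+r*s+g*c)
E
python3 - <<'E'
from station import *
from station import env,effector,solver
from h import *
np.set_printoptions(precision=2,suppress=True)
def rep(n): s=env.sense(); print(n,round(s["t"],2),pos(s),"F",loc(s["wrist_force"])); return s
effector.grasp(10)
a=lid(.95,30); up=a.copy(); up[2]=.33
env.reach(up,ORI); rep("up")
env.movel(a,rate=.15); rep("near")
for th in [.93,.85,.75,.65,.55]:
    env.movel(lid(th),rate=.08); s=rep(th)
    if np.linalg.norm(s["wrist_force"])>25: print("stop"); break
E
```

```text
up 6.22 [ 52.1   86.17 329.73] F [-0.31  0.35 -0.05]
near 7.05 [ 52.72  85.06 229.8 ] F [ 0.01 -0.17  0.58]
0.93 7.62 [ 25.66  84.98 210.47] F [-0.15  0.63  0.52]
0.85 7.92 [ 15.6   85.01 202.75] F [ 0.2  -0.16  0.31]
0.75 8.26 [  4.08  85.   192.52] F [-0.76 -0.01 -0.59]
0.65 8.6 [ -6.14  85.   181.35] F [ 0.45 -0.89 -0.67]
0.55 8.94 [-15.28  85.01 169.14] F [0.66 0.66 0.84]
```

No contact force shows yet, so I'll look before going on.

Run:
```python
from station import viewer
from h import *
p,d=viewer.read_camera("scene"); cv2.imwrite("pics/s1.png",cv2.resize(p[90:290,240:480,::-1],None,fx=3,fy=3))
P=cloud("scene",viewer.camera_info("scene"),d); S=((P-ST)@SR)*1000; x,y,z=np.moveaxis(S,-1,0)
r,g,b=[p[...,i].astype(int) for i in range(3)]
m=(b>r+40)&(b>g+20)&(y>-10)&(y<180)&(x>-70)&(x<110)&(z>95); q=S[m]
print(np.percentile(np.arctan2(q[:,2]-89,100-q[:,0]),[10,50,90]))
```

```text
[0.54862617 0.56760876 0.85224528]
```

View pics/s1.png

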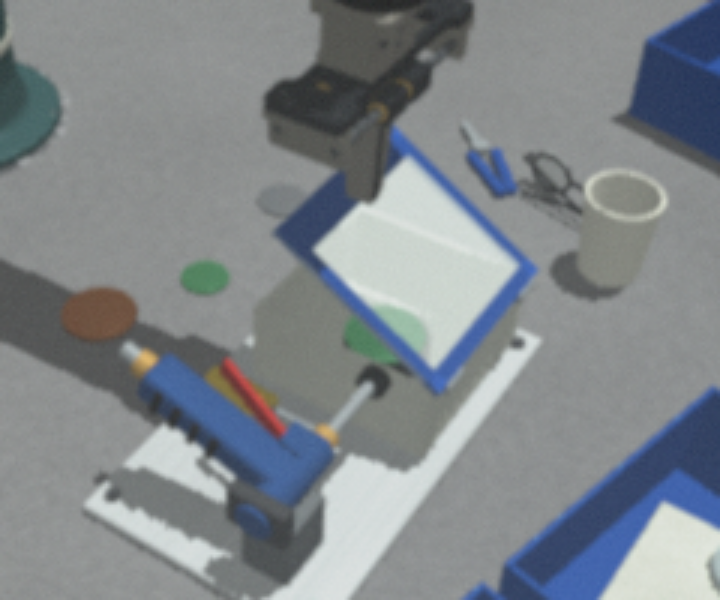

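The cover is following the fingers and is now at about 0.56 rad; its free edge is near (300, 200) in the crop. I'll carry on, going slowly at the end.

Run:
```python
from station import env,effector,viewer
from h import *
np.set_printoptions(precision=2,suppress=True)
def rep(n): s=env.sense(); print(n,round(s["t"],2),pos(s),"F",loc(s["wrist_force"])); return s
for th in [.45,.35,.25,.18,.12,.07,.03]:
    env.movel(lid(th),rate=.06); s=rep(th)
z=lid(0)[2]; p0=lid(0)
for k in range(14):
    p0[2]=z+.003-.001*k; env.movel(p0,rate=.03); s=rep(k)
    if loc(s["wrist_force"])[2]>10: break
env.pause(.2); rep("hold")
up=p0.copy(); up[2]+=.05; env.movel(up,rate=.15); rep("up")
p,d=viewer.read_camera("scene"); cv2.imwrite("pics/s2.png",cv2.resize(p[90:290,240:480,::-1],None,fx=3,fy=3))
P=cloud("scene",viewer.camera_info("scene"),d); S=((P-ST)@SR)*1000; x,y,zz=np.moveaxis(S,-1,0)
r,g,b=[p[...,i].astype(int) for i in range(3)]
m=(b>r+40)&(b>g+20)&(y>-10)&(y<180)&(x>-80)&(x<110)&(zz>70); q=S[m]
A=np.c_[q[:,:2],np.ones(len(q))]; print("plane",np.linalg.lstsq(A,q[:,2],rcond=None)[0],np.percentile(q[:,2],[5,50,95]))
```

```text
0.45 9.39 [-23.05  85.01 156.17] F [ 0.11  0.11 -0.26]
0.35 9.79 [-29.42  85.01 142.55] F [-0.1   0.36  0.06]
0.25 10.19 [-34.36  85.01 128.43] F [0.41 0.63 0.55]
0.18 10.52 [-36.99  85.02 118.26] F [ 0.57  0.34 -0.19]
0.12 10.82 [-38.65  85.02 109.44] F [ 0.09 -1.06  0.43]
0.07 11.11 [-42.85  85.02 102.05] F [-0.33  0.16  0.65]
0.03 11.38 [-47.45  85.01  96.1 ] F [ 0.08  0.02 -0.3 ]
0 11.65 [-50.22  84.99  94.99] F [0.32 0.21 0.87]
1 11.9 [-50.06  84.98  93.93] F [ 0.4   0.87 -0.55]
2 12.15 [-50.05  85.    92.91] F [ 0.58 -0.26 -0.62]
3 12.4 [-49.92  85.02  92.37] F [-1.42  0.1   4.86]
4 12.65 [-49.87  85.    92.24] F [-3.65  0.72 14.45]
hold 12.85 [-49.9   84.99  92.25] F [-4.94  0.88 13.32]
up 13.33 [-50.13  85.08 140.69] F [-0.57 -0.39 -0.41]
plane [-0.    0.   91.42] [89.37 91.4  93.44]
```

View pics/s2.png

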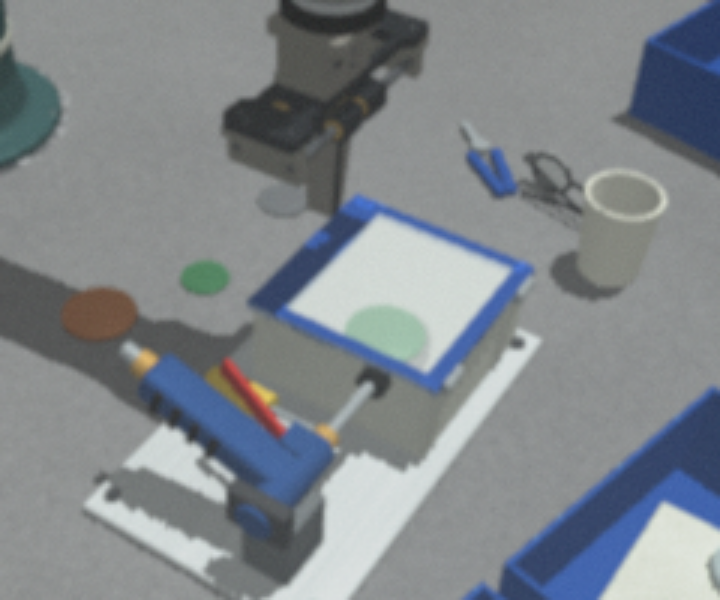

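The cover lies level, with its plane at z ≈ 91.4 mm and no slope, so it is shut; the lens is on its pad at (388, 335). Next is the trigger: insert the shut fingers in the gap and press by feel.

Run:
```python
from station import env,effector,viewer
from h import *
np.set_printoptions(precision=2,suppress=True)
def rep(n): s=env.sense(); print(n,round(s["t"],2),pos(s),"F",loc(s["wrist_force"])); return s
X,Z=-8,83
env.movel(W(-50,85,165),rate=.2); env.movel(W(X,-38,165),rate=.2); env.movel(W(X,-38,Z),rate=.12); s=rep("in")
assert np.linalg.norm(s["wrist_force"])<3
y=-48; env.movel(W(X,y,Z),rate=.06); rep("near")
first=None
while y>-96:
    y-=1; env.movel(W(X,y,Z),rate=.03); s=rep(y); f=loc(s["wrist_force"])
    if f[1]>2.5 and first is None: first=y
    if f[1]>17 or np.linalg.norm(f)>25: break
print("first",first,"end",y)
for _ in range(5): env.pause(.5); rep("hold")
env.movel(W(X,-38,Z),rate=.06); rep("back")
env.movel(W(X,-38,190),rate=.15); rep("up")
p,d=viewer.read_camera("scene"); cv2.imwrite("pics/s3.png",cv2.resize(p[90:290,240:480,::-1],None,fx=3,fy=3))
```

```text
in 15.28 [ -7.45 -37.99  83.61] F [ 0.13 -0.34 -0.27]
near 15.6 [ -7.85 -48.96  83.54] F [ 0.62  0.7  -0.26]
-49 15.85 [ -8.   -48.94  83.05] F [-0.32 -0.2   0.1 ]
-50 16.1 [ -7.99 -49.99  82.96] F [ 0.54 -0.37  0.41]
-51 16.35 [ -8.   -51.09  83.01] F [-0.01  0.52 -0.06]
-52 16.6 [ -7.98 -52.12  83.01] F [-0.52  0.14 -0.14]
-53 16.85 [ -8.03 -53.13  83.01] F [ 0.02  0.51 -0.03]
-54 17.1 [ -8.02 -54.08  82.99] F [-0.04  0.42  0.06]
-55 17.35 [ -8.04 -55.09  82.98] F [ 0.41 -0.45 -0.22]
-56 17.6 [ -8.03 -56.09  83.  ] F [-0.01 -0.28 -0.04]
-57 17.85 [ -8.01 -57.07  83.  ] F [ 0.57 -0.12  0.3 ]
-58 18.1 [ -8.   -58.07  83.01] F [-0.81  0.45  0.13]
-59 18.35 [ -8.01 -59.09  83.01] F [-0.85  0.95  0.67]
-60 18.6 [ -8.06 -59.86  82.95] F [-0.67  0.05  0.82]
-61 18.85 [ -8.09 -60.28  82.87] F [-0.37  1.98  0.95]
-62 19.1 [ -8.29 -61.3   82.87] F [-1.63  3.15  0.86]
-63 19.35 [ -8.29 -62.68  82.89] F [-1.57  5.12  1.15]
-64 19.6 [ -8.24 -63.74  82.91] F [-1.93  4.03  1.98]
-65 19.85 [ -8.26 -64.6   82.92] F [-2.06  5.65  2.17]
-66 20.1 [ -8.38 -65.43  82.91] F [-1.97  5.53  2.31]
-67 20.35 
[... 564 characters left out ...]
9 ] F [-5.43  8.74  5.52]
-78 23.1 [ -9.23 -75.08  82.86] F [-5.6  10.91  7.2 ]
-79 23.35 [ -9.26 -75.11  82.84] F [-5.9  11.49  7.05]
-80 23.6 [ -9.3  -75.2   82.83] F [-5.53 13.6   8.63]
-81 23.85 [ -9.3  -75.24  82.84] F [-6.25 16.1   9.87]
-82 24.1 [ -9.33 -75.29  82.81] F [-6.59 18.33  9.97]
first -62 end -82
hold 24.6 [ -9.35 -75.32  82.82] F [-6.58 18.44 10.24]
hold 25.1 [ -9.35 -75.28  82.8 ] F [-5.65 18.05  9.72]
hold 25.6 [ -9.34 -75.32  82.81] F [-6.43 18.58 10.26]
hold 26.1 [ -9.35 -75.27  82.81] F [-6.69 18.93 11.04]
hold 26.6 [ -9.34 -75.3   82.82] F [-6.67 18.12  9.84]
back 27.48 [ -7.99 -38.77  83.09] F [-1.5   0.29 -0.02]
up 28.35 [ -8.63 -37.82 189.19] F [ 0.39  0.57 -0.03]
```

View pics/s3.png

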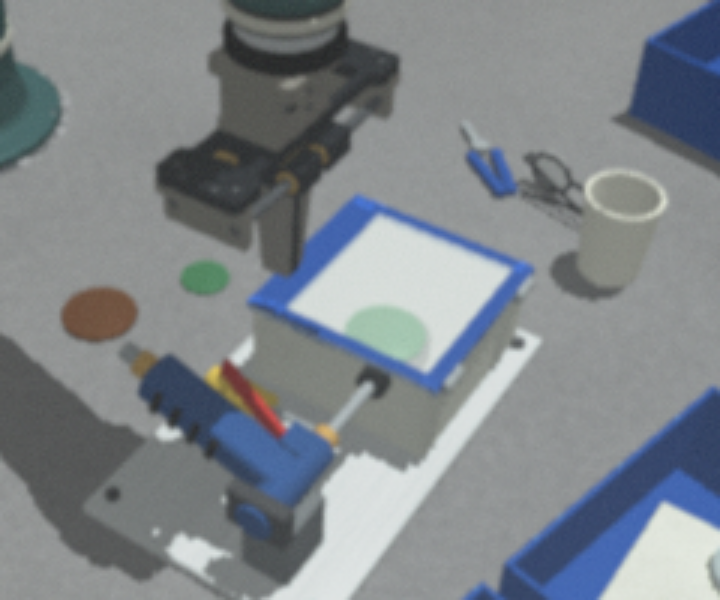

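The trigger started to move at y ≈ -61 and met a hard stop at -75, after about 14 mm with the force rising past 9 N. It was held there for 2.5 s, and it has sprung back out, red at (250, 395). The cover is still shut and the lens is on its pad.

```bash
python3 -c "
from station import workorder
print(workorder.finish_job())"
```

```text
the job is handed in; nothing more can be done
None
```

The job is done and handed in: I shut the cover gently, then pressed the trigger fully home, held it for 2.5 s and let it spring back out, with the lens still on its pad.

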